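# Hold a valve block against the spring-backed stop while the fitter bolts it up

## Robot

A 7-joint arm with a two-finger parallel gripper is mounted at the origin on the work surface. World frame = base frame: x ahead of the robot, y to its left, z up, the work surface at z = 0. Lengths are in mm, angles in rad, forces in N, time in s.
With the tool pointing down it reaches from about 350 to 900 mm from the base axis. Payload 8.1 kg.
Tool frame: the origin (TCP) lies on the centre line of the jaws, within the pads' length; the fingertips stand 19 mm ahead of it and the grasp point (between the pads) is the TCP (tip_reach is the z of the fingertips in the tool frame, in mm); z points along the fingers, y is the line along which they close (so a half turn about z gives the same grasp; the last joint's range is limited). The gripper opens to 92 mm and grips with 3 to 60 N. Pads are 19 mm wide; open, the fingers measure 130 mm over their backs; the gripper's body (75 mm by 190 mm) begins 47 mm behind the grasp point.
Start: joints at [1.135, 0.434, 0.025, 1.573, -0.012, 1.134, -0.075], TCP at [204.159, -590.73, 207.042] pointing down, gripper open.
Joint ranges: [-2.62, 2.62], [-0.44, 2.09], [-1.27, 1.32], [0.08, 2.57], [-1.32, 4.46], [0.12, 2], [-2.74, 2.74]. Speed limits (rad/s): [2.22, 2.22, 3.01, 3.01, 3.14, 3.14, 3.14].

## Interface

Orientations are given as a unit quaternion [w, x, y, z].
In Python, from plant import sense, grab_frame, get_calibration, close_job, recognise, trace, tip_reach gives the robot as it stands. The module is installed in compiled form; this text tells all that it offers.
- The arm moves only by the shell command python3 -m inch 'ROWS' [FORCE]. ROWS is JSON, a list of rows, each a list of 7 numbers: the shift along the tool's x, y, z in cm, then the turn, a rotation vector about the tool's x, y, z in degrees, then the gripper command: -1 is fully open, 1 is shut, values between are in proportion. A call has 1 to 10 rows; each row is the pose to reach, as a shift and turn from the pose commanded when the call began, along the tool's axes at that moment; what a row does not reach only later rows make up. A row lasts 1/8 s, in which the tool goes at most 62.5 mm and 10.7 degrees, less where a joint would pass 70% of its speed; a pose out of reach is approached as far as the arm can. A call with a gripper value outside its range is refused whole. The fingers move at their own pace and stop on an object; FORCE is the grip in N (left out, the last holds). Time passes only in rows, so rows that repeat a pose let the fingers close. It gives the time, the measured TCP pose, the force and the opening at its end, in the units of the state.
- sense(): the state, without advancing time (a new reading comes with each control period).
- grab_frame(name): name is "scene" or "top" or "wrist"; returns the picture (480x640x3 uint8, red, green, blue); there is no depth.
- get_calibration(name): a dict with "intrinsics" (3x3 intrinsics, pixels), "pose" (4x4, takes a point from camera to world coordinates). Camera axes: x right, y down, z forward; pixel columns grow to the right and rows downward; lengths in mm; the calibration is good to about 2 mm. The wrist camera is an equidistant fisheye: a pixel r from the principal point sees the ray r / f radians off the axis. A picture is of the moment at which its call begins: read the wrist's pose just before it. get_calibration takes no time and is no camera call; for the wrist camera it gives the pose at the moment of the call.
- close_job(): hands the job in, once; it reports no verdict.
Trained networks look in the newest picture that a camera, given by its name, has taken for a name from the list of things; names that differ only in an ending like _2 or _b are one class to them, and where a whole thing is asked for, a point or a joint stands for the part that bears it (a point fixed in the world has none). Each returns a list of dicts, best first, with "confidence" (0 to 1); they miss things now and then, are a little off and sometimes report something else, mostly with a low value. They report only what shows in the picture. A call takes as long as a camera call. They do not tell look-alikes from the thing itself.
- recognise(camera, query): "position" ([x, y, z] in mm, in the coordinates of the camera as it stood for that picture, good to about 4 mm: the middle of the surface that is visible of it).
- trace(camera, query): "region" (480x640 bool, what is visible of it).
The state is a dict: "t": time; "qpos": joint angles; "joint_velocities": joint speeds; "tau": joint torques, N m; "position": TCP position; "ee_rot": TCP orientation; "ft_force": force on the tool from outside, world axes, zero at the start; "moment": the same for the moment, N m; "gripper_width": finger opening in mm.
Only numpy, scipy, OpenCV 4.12 (cv2) and the standard library are available. Lean on these libraries where they do the work, as an engineer would, in place of code of your own. Each camera call takes 0.05 s, during which the arm holds its last target. There are 200 camera calls.

## Task

Pick up the small aluminium valve block with the two screw plugs, and set it down squarely on the narrow raised ledge of the fixture, in the middle, its smooth face (opposite the plugs) towards the spring-backed stop plate. Then press it against the plate until the plate has gone back about half its travel (about 12 N), without running the plate onto its end stop, and hold it steady there for three seconds for the fitter: finish while still holding it pressed, do not let go. Leave the other things on the bench where they are.

Things in the scene. Friction and masses are not known exactly. Their poses are not given: they have to be found in the camera images.
- block_center (a point): Centre (half-way up) of the valve block: a plain aluminium block on the bench, 60 mm along its x, 50 mm along its y (grip it across this), 50 mm high, about 0.4 kg. Two round steel plugs, 18 mm in diameter, stick out 12 mm from its -x face, side by side at half height; its +x face is smooth. z is up.
- block_face (a point): Centre of the valve block's smooth face, 30 mm ahead of its centre along +x and 25 mm above its underside; x points out of the face, z up.
- ledge: The narrow fixed steel ledge of the fixture; origin at the centre of its flat top, 80 mm above the bench. Top 72 mm along x, only 40 mm along y (narrower than the block: fingers pass on either side). x is the pressing direction, towards and under the stop plate, whose face stands 6 mm beyond the origin (42 mm of ledge lie in front). Base below: 130 mm wide, 12 mm high.
- stop_face (a point): Point on the face of the stop plate (steel, 70 mm wide, 83 to 141 mm above the bench, over the ledge), on its middle line, 105 mm above the bench, where the centre of the block's smooth face belongs; it moves with the plate. x points into the plate, the pressing direction (away from the robot within about 20 degrees), z up. Behind it: two springs and two posts 130 mm high.
- stop (a joint): How far the stop plate has been pushed back along its x (m): 0 when free, 0.024 on its end stop. The springs push back with 3 N at first and 0.8 N more for every mm (about 12.6 N at 0.012, half-way; 22 N at the end stop).
- blank_block: Bystander: a larger plain aluminium block without plugs, 84 x 60 mm and 40 mm high; origin under its centre.
- breather: Bystander: black filler-breather cap on a steel flange 80 mm in diameter, 64 mm high; origin under its centre.
- thermostat: Bystander: orange and black control box, 75 x 45 mm and 46 mm high; origin under its centre.
- fitting: Bystander: round steel pipe fitting, 36 mm in diameter and 34 mm high, beside the fixture; origin under its centre.
- spanner: Bystander: a 170 mm steel spanner lying flat.
Things that resemble listed ones, but are neither listed nor needed, are in the scene too. What is shaped like the part that bears block_center but green is not meant. Leave any yellow look-alike of the part that bears ledge alone.

How it is judged (in metres and radians):
On the way, in this order (a step that is already met when the one before it is completed fails the run):
1. the valve block rests on the ledge, squarely and in the middle, smooth face to the plate and the plate not yet pushed back (under 5 mm) (y of block_face in the frame of stop_face between -0.01 and 0.01 m and z of block_face in the frame of stop_face between -0.004 and 0.004 m and angle between block_face's own z axis and vertical below 0.09 rad and angle between the x axis of block_face and the x axis of stop_face, either way round below 0.1 rad and x of block_face in the frame of stop_face above -0.022 m and x of block_center in the frame of stop_face below 0 m and contact force between valve_block and ledge above 1 N and value of joint stop below 0.005 m), for 0.2 s.
2. the block is pressed against the plate with 7 to 18 N for a second and a half, held by the robot (y of block_face in the frame of stop_face between -0.01 and 0.01 m and z of block_face in the frame of stop_face between -0.004 and 0.004 m and angle between block_face's own z axis and vertical below 0.09 rad and angle between the x axis of block_face and the x axis of stop_face, either way round below 0.1 rad and x of block_face in the frame of stop_face above -0.004 m and x of block_center in the frame of stop_face below 0 m and contact force between valve_block and stop between 7 and 18 N and contact force between the fingers and valve_block above 2 N), for 1.5 s.
At the end, for the whole second after the job is handed in: The robot still holds the valve block (finger contact over 2 N) with its smooth face pressed on the stop plate with 7 to 18 N (plate 5 to 18.75 mm back), at its resting height on the ledge within 4 mm, centred within 10 mm, upright within 5 degrees and square to the plate within 5.7 degrees, still (all of step 2 and linear speed of valve_block below 0.02 m/s); the arm keeps its last pose, push and grip.
It fails at once if the stop plate is run onto its end stop (value of joint stop above 0.0225 m).
It fails at once if another thing on the bench is moved more than 30 mm (distance of any of blank_block, breather, thermostat, fitting, spanner from where it was at the start of the episode above 0.03 m).
It also fails if it takes over 48 s, if anything falls off the work surface, if the arm or the gripper's body presses on something with over 40 N, if the wrist force passes 120 N, or if a joint passes its speed limit or range.

## Working session

There is one attempt and no reset: what is moved stays moved. The work goes in short steps, Python scripts to look and compute and a shell command to move; the robot and the scene stay as the last step left them, time stands still between calls to the robot, and variables do not carry over. Pictures are saved under pics/ and viewed, on a budget of 10 in all, crops included, one or two more only if the job needs it, and the job is handed in when it is done.

```bash
mkdir -p pics; cat > h.py <<'E'
import numpy as np, cv2
from plant import *
def cam(n,save=None):
    c=get_calibration(n); im=grab_frame(n)
    if save: cv2.imwrite('pics/'+save,im[:,:,::-1])
    return im,np.array(c['intrinsics']),np.array(c['pose'])
def px(K,p): 
    q=K@p; return (q[:2]/q[2]).round()
def ray_z(K,P,uv,z):
    d=P[:3,:3]@np.linalg.solve(K,[uv[0],uv[1],1]); return P[:3,3]+d*(z-P[2,3])/d[2]
E
python3 - <<'E'
from h import *
for n in('scene','top'):
    im,K,P=cam(n,n+'.png')
    print(n,K[0,0],P[:3,3].round(),P[:3,2].round(2))
    for q in('block_center','ledge','stop_face','blank_block','breather','thermostat','fitting','spanner'):
        for r in recognise(n,q):
            p=np.array(r['position']);w=P[:3,:3]@p+P[:3,3]
            print(q,round(r['confidence'],2),w.round(),px(K,p))
print(sense()['t'])
a=cv2.imread('pics/scene.png')
E
```

```text
scene 603.7184374540615 [1502.  202.  897.] [-0.76 -0.15 -0.63]
block_center 0.9 [ 386. -212.   40.] [239. 217.]
block_center 0.89 [ 490. -115.   43.] [267. 248.]
block_center 0.57 [358. -88.  42.] [292. 215.]
ledge 0.66 [629. 105.  52.] [356. 299.]
ledge 0.59 [ 533. -302.   45.] [181. 249.]
ledge 0.58 [595. 378.  57.] [495. 302.]
ledge 0.52 [ 491. -115.   40.] [267. 249.]
stop_face 0.71 [587. 378. 121.] [500. 275.]
stop_face 0.65 [623. 106. 121.] [358. 271.]
blank_block 0.85 [ 644. -128.   36.] [243. 296.]
breather 0.72 [ 534. -303.   46.] [180. 249.]
thermostat 0.7 [443.  48.  46.] [342. 242.]
thermostat 0.42 [ 530. -300.   44.] [183. 249.]
fitting 0.57 [645. 224.  18.] [413. 324.]
spanner 0.79 [367. 377.  11.] [487. 249.]
top 491.34561106054997 [ 309.   33. 1210.] [ 0.19 -0.02 -0.98]
block_center 0.85 [ 471. -122.   51.] [374. 264.]
block_center 0.8 [ 364. -213.   49.] [414. 309.]
block_center 0.69 [335. -84.  53.] [360. 322.]
block_center 0.6 [615. 103. 120.] [278. 199.]
ledge 0.82 [554. 381.  85.] [159. 230.]
ledge 0.73 [592. 105.  82.] [278. 213.]
stop_face 0.98 [617. 102. 122.] [278. 198.]
stop_face 0.64 [590. 378. 122.] [156. 211.]
blank_block 0.96 [ 615. -130.   39.] [374. 207.]
breather 0.8 [ 505. -297.   64.] [447. 248.]
thermostat 0.87 [423.  46.  39.] [304. 286.]
fitting 0.47 [631. 223.  17.] [232. 205.]
spanner 0.69 [617. 105. 115.] [277. 199.]
spanner 0.63 [367. 383.   7.] [164. 313.]
0.9
```

View pics/scene.png

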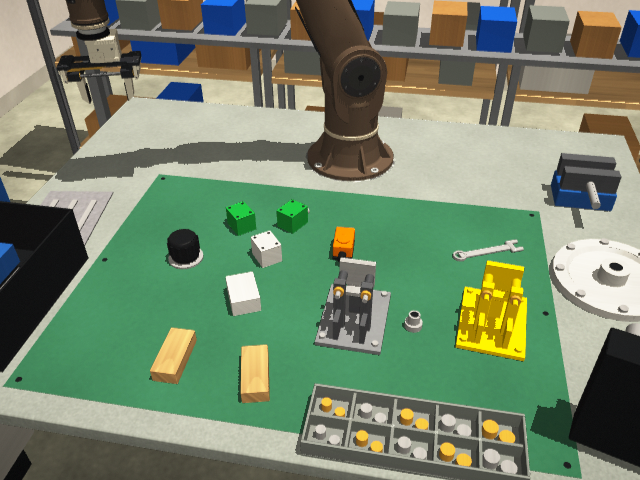

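View pics/top.png

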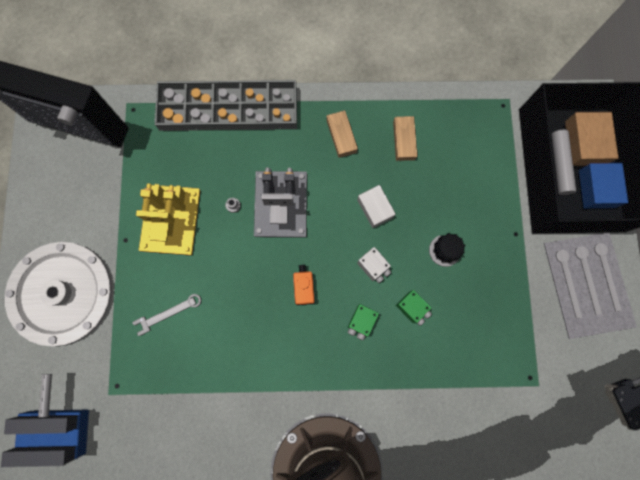

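The scene shows the fixture (grey) at top(280,205), with a yellow look-alike at (170,220). Candidates for the valve block:
- the white/aluminium block at top(374,264) / scene(267,248)
- green blocks at top(414,307) and (363,321), excluded
- the larger plain block at top(377,206), which is blank_block

I choose (374,264) and check it in a close crop.

```bash
python3 - <<'E'
from h import *
im,K,P=cam('top')
a=im[235:295,340:410];b=im[160:245,245:320]
A=cv2.resize(a,(490,420),interpolation=cv2.INTER_CUBIC);B=cv2.resize(b,(300,340),interpolation=cv2.INTER_CUBIC)
B=cv2.copyMakeBorder(B,0,80,0,0,cv2.BORDER_CONSTANT)
cv2.imwrite('pics/crop.png',np.hstack([A,B])[:,:,::-1])
for q in('block_center','ledge'):
    for r in trace('top',q):
        m=r['region'].astype(np.uint8);ys,xs=np.nonzero(m);c=(xs.mean(),ys.mean())
        z=50 if q[0]=='b' else 80
        cs=max(cv2.findContours(m,0,1)[0],key=cv2.contourArea).reshape(-1,2)
        w=np.array([ray_z(K,P,p,z)[:2] for p in cs],np.float32)
        print(q,r['confidence'],np.round(c),len(xs),cv2.minAreaRect(w))
E
```

```text
block_center 0.78 [375. 265.] 727 ((467.6772766113281, -125.20893096923828), (73.75122833251953, 60.18970489501953), 43.30765914916992)
block_center 0.78 [414. 308.] 699 ((365.6603088378906, -213.9164276123047), (71.83533477783203, 55.63217544555664), 43.40808868408203)
block_center 0.66 [362. 322.] 696 ((335.5403137207031, -88.48259735107422), (53.35780715942383, 76.63174438476562), 66.53135681152344)
ledge 0.76 [161. 231.] 408 ((552.1785888671875, 377.3693542480469), (53.8082389831543, 45.892677307128906), 83.34162902832031)
ledge 0.53 [278. 215.] 316 ((587.8085327148438, 105.17793273925781), (40.214691162109375, 43.76611328125), 89.19517517089844)
```

View pics/crop.png

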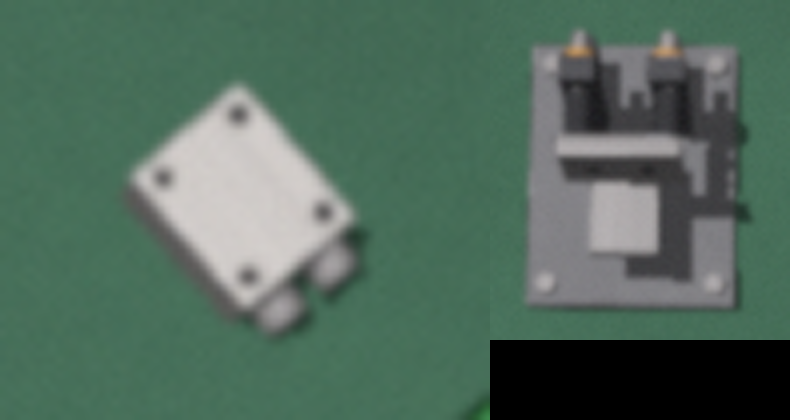

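Left: the block with two plugs at lower right, top corners at crop (240,85), (355,212), (245,308), (132,178). Right: the grey fixture, ledge top around (625,217), plate top (557–680,138), base corners (535,47), (737,47), (735,307), (527,307).

```bash
python3 - <<'E'
from h import *
from scipy.spatial.transform import Rotation as R
c=get_calibration('top');K=np.array(c['intrinsics']);P=np.array(c['pose'])
A=lambda u,v:(u/7+340-.43,v/7+235-.43)
B=lambda u,v:((u-490)/4+245-.4,v/4+160-.4)
w=np.array([ray_z(K,P,A(*p),50) for p in[(240,85),(355,212),(245,308),(132,178)]])
print(w.round(),w.mean(0)); x=(w[0]+w[3]-w[1]-w[2])/2;y=(w[3]+w[2]-w[0]-w[1])/2
print('len',np.linalg.norm(x),np.linalg.norm(y),np.degrees(np.arctan2(x[1],x[0])),np.degrees(np.arctan2(y[1],y[0])))
b=np.array([ray_z(K,P,B(*p),12) for p in[(535,47),(737,47),(735,307),(527,307)]]);print('base',b.round())
print('plate top z141',[ray_z(K,P,B(*p),141).round(1) for p in[(557,135),(680,135),(557,157),(680,157)]])
print('ledge z80',[ray_z(K,P,B(*p),80).round(1) for p in[(590,183),(590,251),(658,253),(658,185)]])
s=sense();T=R.from_quat(np.roll(s['ee_rot'],-1));print(s['position'],T.as_matrix().round(3),s['gripper_width'],s['t'])
E
```

```text
[[ 513. -124.   50.]
 [ 469. -161.   50.]
 [ 437. -122.   50.]
 [ 482.  -86.   50.]] [ 475.26586736 -123.24079437   50.        ]
len 58.179669153119924 50.02228418405005 39.66764258215384 129.63675184627886
base [[720. 165.  12.]
 [718.  36.  12.]
 [549.  39.  12.]
 [551. 168.  12.]]
plate top z141 [array([623.4, 137.6, 141. ]), array([622.5,  68.4, 141. ]), array([610.6, 137.6, 141. ]), array([609.6,  68.5, 141. ])]
ledge z80 [array([611.5, 124. ,  80. ]), array([570.2, 123.9,  80. ]), array([568.4,  83.9,  80. ]), array([609.8,  83.7,  80. ])]
[ 204.15192633 -590.72884558  207.05182132] [[ 0.945  0.327 -0.   ]
 [ 0.327 -0.945 -0.   ]
 [-0.     0.    -1.   ]] 92.02923827153259 1.05
```

```bash
python3 -m inch '[[40.9,-35.3,5,0,0,-20.6,-1],[40.9,-35.3,5,0,0,-20.6,-1],[40.9,-35.3,5,0,0,-20.6,-1],[40.9,-35.3,5,0,0,-20.6,-1],[40.9,-35.3,5,0,0,-20.6,-1],[40.9,-35.3,5,0,0,-20.6,-1],[40.9,-35.3,5,0,0,-20.6,-1],[40.9,-35.3,5,0,0,-20.6,-1],[40.9,-35.3,5,0,0,-20.6,-1],[40.9,-35.3,5,0,0,-20.6,-1]]' 25
python3 - <<'E'
from h import *
from scipy.spatial.transform import Rotation as R
im,K,P=cam('wrist','w1.png')
s=sense();print(s['position'].round(1) if hasattr(s['position'],'round') else s['position'],R.from_quat(np.roll(s['ee_rot'],-1)).as_matrix().round(3))
print(K,P.round(2))
for r in recognise('wrist','block_center'):
    print(r['confidence'],(P[:3,:3]@r['position']+P[:3,3]).round())
E
```

```text
t: 2.3
position: [477.0, -119.8, 157.0]
ee_rot: [-0.001, 0.94, 0.342, 0.001]
ft_force: [-1.1, -0.9, 0.6]
gripper_width: 92.2
[ 475.9 -122.2  157. ] [[ 0.768  0.641 -0.   ]
 [ 0.641 -0.768  0.   ]
 [ 0.    -0.    -1.   ]]
[[371.64829954   0.         322.18681759]
 [  0.         371.64829954 238.19095272]
 [  0.           0.           1.        ]] [[ 6.4000e-01 -7.3000e-01 -2.4000e-01  5.4114e+02]
 [-7.7000e-01 -6.1000e-01 -2.0000e-01 -6.4650e+01]
 [-0.0000e+00  3.1000e-01 -9.5000e-01  3.3323e+02]
 [ 0.0000e+00  0.0000e+00  0.0000e+00  1.0000e+00]]
0.91 [ 476. -122.   50.]
0.89 [ 363. -104.   29.]
0.89 [ 376. -205.   42.]
```

View pics/w1.png

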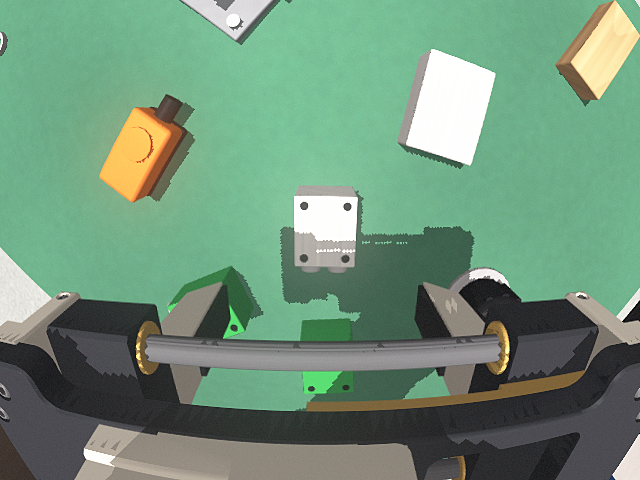

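The wrist picture shows the block centred between the fingers: top corners around (294,196), (354,195), (355,266), (295,266), plugs at (310,268) and (337,268) towards the gripper.

```bash
cat >> h.py <<'E'
def fish(K,P,uv,z):
    d=np.array([uv[0]-K[0,2],uv[1]-K[1,2]]);r=np.hypot(*d);t=r/K[0,0]
    v=P[:3,:3]@np.array([*(d/r*np.sin(t)),np.cos(t)]);return P[:3,3]+v*(z-P[2,3])/v[2]
E
python3 - <<'E'
from h import *
c=get_calibration('wrist');K=np.array(c['intrinsics']);P=np.array(c['pose'])
w=np.array([fish(K,P,p,50) for p in[(294,196),(354,195),(355,266),(295,266)]])
x=w[0]+w[1]-w[2]-w[3];y=w[0]+w[3]-w[1]-w[2];f=lambda v:np.degrees(np.arctan2(v[1],v[0]))
print(w.round(),w.mean(0),f(x),f(y)-90,np.linalg.norm(x)/2,np.linalg.norm(y)/2,sense()['position'])
E
```

```text
[[ 481.  -89.   50.]
 [ 512. -124.   50.]
 [ 467. -164.   50.]
 [ 436. -126.   50.]] [ 474.05731579 -125.7330868    50.        ] 40.64276821713073 40.2255889290272 59.04091752108232 48.05814529546998 [ 475.28298836 -123.72663867  156.97500027]
```

```bash
python3 -m inch '[[0,0,5,0,0,0,-1],[0,0,10,0,0,0,-1],[0,0,12.8,0,0,0,-1],[0,0,12.8,0,0,0,-1],[0,0,12.8,0,0,0,1],[0,0,12.8,0,0,0,1],[0,0,12.8,0,0,0,1],[0,0,12.8,0,0,0,1],[0,0,12.8,0,0,0,1],[0,0,12.8,0,0,0,1]]' 50
```

```text
t: 3.65
position: [476.7, -123.5, 30.5]
ee_rot: [0.001, 0.941, 0.339, 0.001]
ft_force: [-3.6, 3.1, 21.4]
gripper_width: 36.5
```

```bash
python3 - <<'E'
from h import *
im,K,P=cam('wrist','w2.png');s=sense();print(s)
E
```

```text
{'t': 3.7, 'qpos': array([ 0.34619615,  0.47278357, -0.26423612,  2.06433175,  0.20448353,
        0.62613549, -0.93465791]), 'joint_velocities': array([-0.00238222, -0.0006838 , -0.00259182,  0.00013898, -0.00200111,
       -0.00513689, -0.00126446]), 'tau': array([ 8.73771217e-01, -4.86361814e+01, -1.26395456e+00, -1.76630241e+01,
        5.42567354e-01, -1.08536884e+00,  1.26483670e-02]), 'position': array([ 476.71849627, -123.25219384,   30.50779656]), 'ee_rot': array([5.73013141e-04, 9.40649034e-01, 3.39378668e-01, 1.08907906e-03]), 'ft_force': array([-2.86119997,  1.91720921, 19.20838399]), 'moment': array([ 0.51892583,  0.65801014, -0.00266239]), 'gripper_width': 32.508223631838796}
```

View pics/w2.png

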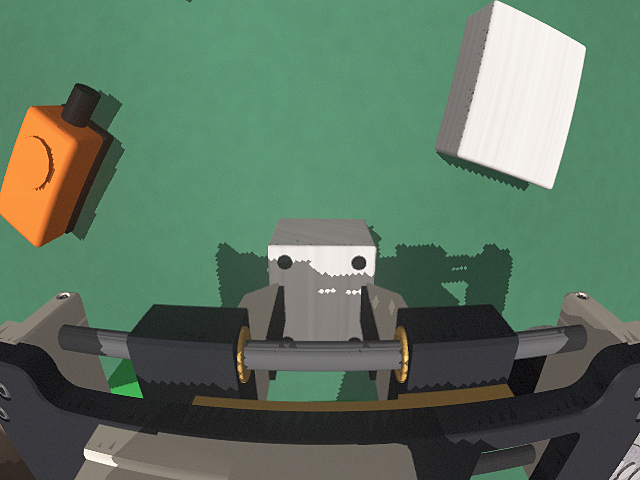

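```bash
python3 -c "
import plant;t=plant.tip_reach;print(t() if callable(t) else t)"; python3 -m inch '[[0,0,0,0,0,0,1],[0,0,0,0,0,0,1]]' 50
```

```text
19.0
t: 3.95
position: [477.2, -123.2, 30.5]
ee_rot: [0.001, 0.941, 0.34, 0.002]
ft_force: [-1.3, 2.1, 17.1]
gripper_width: 12.4
```

```bash
python3 - <<'E'
from h import *
im,K,P=cam('scene')
b=im[190:290,200:320];cv2.imwrite('pics/s2.png',cv2.resize(b,(720,600),interpolation=cv2.INTER_CUBIC)[:,:,::-1])
E
```

```text
(no output)
```

View pics/s2.png

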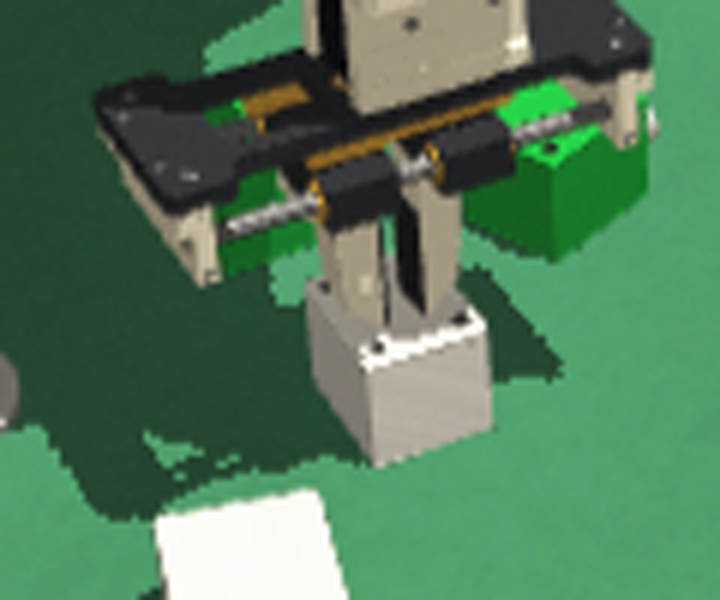

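The fingers closed on top of the block: the scene crop shows the fingertips resting on its top face at (400,310). The tips therefore sit at about z 50 while the TCP reads 30.5, so they are about 19.5 mm above the reported TCP instead of 19 below it. I'll back off, open, and test this against the first wrist picture.

```bash
python3 -m inch '[[0,0,-5,0,0,0,-1],[0,0,-5,0,0,0,-1],[0,0,-5,0,0,0,-1],[0,0,-5,0,0,0,-1],[0,0,-5,0,0,0,-1],[0,0,-5,0,0,0,-1],[0,0,-5,0,0,0,-1],[0,0,-5,0,0,0,-1],[0,0,-5,0,0,0,-1],[0,0,-5,0,0,0,-1]]' 50
python3 - <<'E'
from h import *
from scipy.spatial.transform import Rotation as R
im,K,P=cam('wrist','w3.png');s=sense()
for r in recognise('wrist','block_center'): print(r['confidence'],(P[:3,:3]@r['position']+P[:3,3]).round())
print(s['position'],s['ft_force'],s['gripper_width'])
# TCP-fixed points at +-46 in tool y, several tool z: where would they show in the wrist picture
T=R.from_quat(np.roll(s['ee_rot'],-1)).as_matrix()
for z in(-60,-38,-19,0,19):
  o=[]
  for sx,sy in((9.5,-46),(9.5,46)):
    p=P[:3,:3].T@(s['position']+T@[sx,sy,z]-P[:3,3]);t=np.arctan2(np.hypot(*p[:2]),p[2]);o.append((K[:2,2]+K[0,0]*t*p[:2]/np.hypot(*p[:2])).round())
  print(z,o)
E
```

```text
t: 5.25
position: [475.5, -123.5, 79.1]
ee_rot: [0.0, 0.941, 0.339, 0.0]
ft_force: [-0.4, 0.9, 0.6]
gripper_width: 91.6
0.87 [ 392. -190.   37.]
0.64 [ 480. -123.   48.]
0.6 [ 355. -120.   48.]
[ 475.44732988 -123.52075199   79.05706706] [-0.51491483 -0.30781887 -0.02537771] 91.87298384289707
-60 [array([204., 332.]), array([445., 331.])]
-38 [array([218., 305.]), array([431., 305.])]
-19 [array([228., 286.]), array([421., 286.])]
0 [array([236., 271.]), array([412., 271.])]
19 [array([244., 258.]), array([405., 258.])]
```

View pics/w3.png

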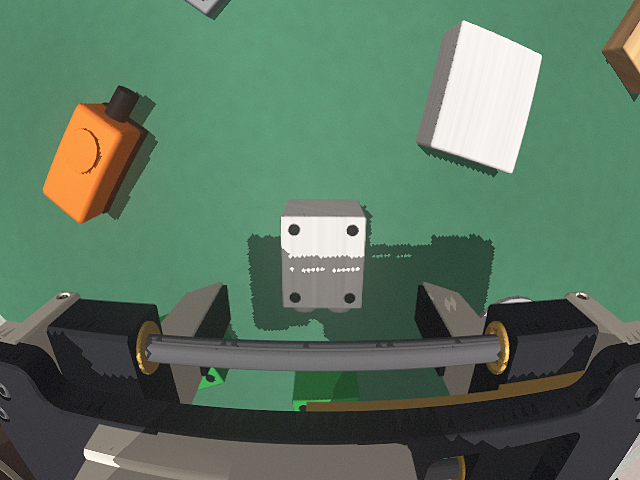

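The open fingertips show at (228,285) and (418,285). That matches tool z = −19, so the tips are 19 mm behind the reported TCP. The true grasp point is about 38 mm above the reported one, and I correct for it.

```bash
python3 -m inch '[[0,0,4,0,0,0,-1],[0,0,7,0,0,0,-1],[0,0,8.4,0,0,0,-1],[0,0,8.4,0,0,0,-1],[0,0,8.4,0,0,0,1],[0,0,8.4,0,0,0,1],[0,0,8.4,0,0,0,1],[0,0,8.4,0,0,0,1],[0,0,8.4,0,0,0,1],[0,0,8.4,0,0,0,1]]' 50; python3 -m inch '[[0,0,0,0,0,0,1],[0,0,0,0,0,0,1]]'
```

```text
t: 6.6
position: [475.6, -123.6, -4.8]
ee_rot: [0.0, 0.941, 0.339, 0.0]
ft_force: [-0.8, -0.7, 3.6]
gripper_width: 49.6
t: 6.85
position: [475.6, -123.6, -4.8]
ee_rot: [0.0, 0.941, 0.339, 0.0]
ft_force: [-1.3, 0.3, 5.4]
gripper_width: 49.8
```

```bash
python3 -m inch '[[0,0,-5,0,0,0,1],[0,0,-11,0,0,0,1],[0,0,-16,0,0,0,1],[5,-3,-16,0,0,10,1],[10,-6,-16,0,0,20,1],[15,-9,-16,0,0,30,1],[21,-12.1,-16,0,0,40.6,1],[21,-12.1,-16,0,0,40.6,1],[21,-12.1,-16,0,0,40.6,1],[21,-12.1,-16,0,0,40.6,1]]'
python3 - <<'E'
from h import *
im,K,P=cam('wrist','w4.png');s=sense();print(s['position'],s['ee_rot'],s['ft_force'],s['gripper_width'])
for q in('stop_face','ledge','block_center'):
  for r in recognise('wrist',q): print(q,r['confidence'],(P[:3,:3]@r['position']+P[:3,3]).round())
E
```

```text
t: 8.1
position: [559.2, 101.5, 154.5]
ee_rot: [0.001, 1.0, -0.009, -0.001]
ft_force: [0.2, -1.2, -3.5]
gripper_width: 50.4
[559.34580573 101.36592828 154.63809147] [ 6.00899998e-04  9.99958309e-01 -9.09796083e-03 -4.96449481e-04] [-0.92496061 -0.44889564 -4.05539525] 50.076411131011554
stop_face 0.79 [622. 105. 116.]
stop_face 0.63 [586. 348. 116.]
ledge 0.7 [568. 368.  66.]
ledge 0.65 [597. 105.  79.]
block_center 0.91 [579.  97. 211.]
block_center 0.35 [369. 376.   3.]
```

View pics/w4.png

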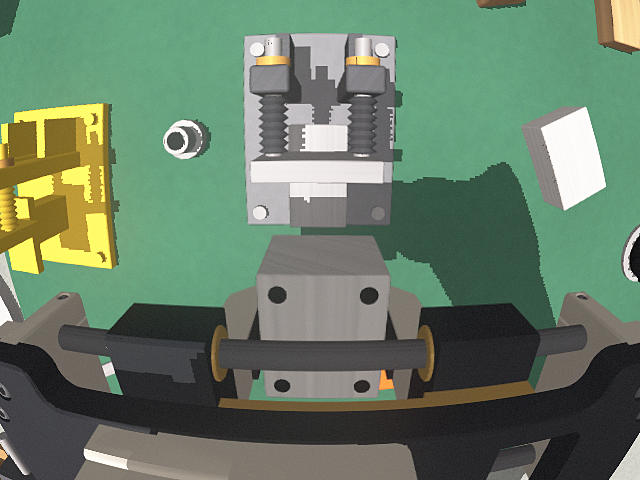

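The block is held, with its smooth face ahead and plugs hidden behind. The plate top strip runs from (250,160)–(385,158) to (252,182)–(384,182). Base corners are (245,36), (396,36), (391,223), (247,224).

```bash
python3 - <<'E'
from h import *
c=get_calibration('wrist');K=np.array(c['intrinsics']);P=np.array(c['pose'])
F=lambda z,*q:[fish(K,P,p,z)[:2].round(1) for p in q]
print('plate',F(141,(250,160),(385,158),(252,182),(384,182)))
print('base',F(12,(245,36),(396,36),(391,223),(247,224)))
print('ledge sides',F(80,(289,185),(347,185),(289,222),(347,222)))
print('block top edge z209.5', F(209.5,(258,277),(389,276)))
print('block bottom front z159.5', F(159.5,(273,236),(376,236)))
print(sense()['position'])
E
```

```text
plate [array([624.9, 139.4]), array([624.6,  69.7]), array([613.2, 139. ]), array([612. ,  70.1])]
base [array([721.7, 166. ]), array([719.2,  37.6]), array([552.9,  41.1]), array([554.3, 171.3])]
ledge sides [array([600.5, 125.2]), array([599.8,  85.5]), array([574.2, 126.3]), array([573.5,  85.5])]
block top edge z209.5 [array([589.7, 126. ]), array([589.3,  78.6])]
block bottom front z159.5 [array([589.3, 126.7]), array([588.4,  76.5])]
[559.74799527 102.19843384 155.0959954 ]
```

```bash
python3 -m inch '[[1.3,-0.1,0,0,0,0,1],[1.3,-0.1,0,0,0,0,1],[1.3,-0.1,3,0,0,0,1],[1.3,-0.1,5,0,0,0,1],[1.3,-0.1,6.5,0,0,0,1],[1.3,-0.1,7.3,0,0,0,1],[1.3,-0.1,7.6,0,0,0,1],[1.3,-0.1,7.6,0,0,0,1],[1.3,-0.1,7.6,0,0,0,1]]'; python3 -m inch '[[0,0,0.3,0,0,0,1],[0,0,0.4,0,0,0,1],[0,0,0.4,0,0,0,1],[0,0,0.4,0,0,0,1]]'
```

```text
t: 9.43
position: [573.3, 104.6, 79.6]
ee_rot: [-0.0, 1.0, -0.008, 0.001]
ft_force: [-0.6, -0.2, -4.2]
gripper_width: 49.3
t: 9.93
position: [572.9, 104.4, 75.2]
ee_rot: [0.0, 1.0, -0.008, 0.0]
ft_force: [-2.1, -0.7, 1.2]
gripper_width: 49.7
```

```bash
python3 -m inch '[[0,0,0,0,0,0,1],[0,0,0,0,0,0,1],[0,0,0,0,0,0,1]]'; for i in 1 2 ; do python3 -m inch '[[0.15,0,0,0,0,0,1],[0.3,0,0,0,0,0,1],[0.3,0,0,0,0,0,1],[0.3,0,0,0,0,0,1]]'|sed -n 2,4p; done
```

```text
t: 10.3
position: [572.9, 104.4, 75.2]
ee_rot: [0.0, 1.0, -0.008, 0.0]
ft_force: [-3.3, -1.4, 4.3]
gripper_width: 49.9
position: [574.1, 104.6, 75.2]
ee_rot: [0.0, 1.0, -0.008, -0.001]
ft_force: [-9.9, -1.8, 11.9]
position: [577.3, 104.8, 75.3]
ee_rot: [0.0, 1.0, -0.008, -0.001]
ft_force: [-10.3, -1.5, 10.9]
```

```bash
python3 - <<'E'
from h import *
im,K,P=cam('wrist');b=im[120:420,180:470];cv2.imwrite('pics/w5.png',cv2.resize(b,(580,600))[:,:,::-1])
s=sense();print(s['position'],s['ft_force'],s['moment'],s['gripper_width'])
E
```

```text
[577.2930513  104.73467309  75.27228103] [-9.57678335  0.02190597 11.59078673] [-0.09530343  1.9846001  -0.0657968 ] 50.199028941396044
```

View pics/w5.png

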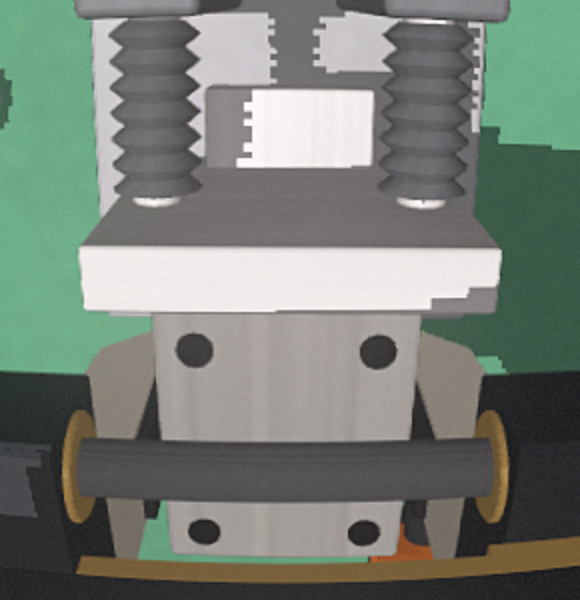

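The block sits squarely before the plate, just under its top edge (crop (285,312)), and centred. Fx of about −10 N is mostly sliding friction from a 16 N downward load, so I ease the vertical load first.

```bash
python3 -m inch '[[0,0,-0.1,0,0,0,1],[0,0,-0.1,0,0,0,1],[0,0,-0.1,0,0,0,1],[0,0,-0.1,0,0,0,1]]'|sed -n 2,4p; for i in 1 2 3; do python3 -m inch '[[0.1,0,0,0,0,0,1],[0.2,0,0,0,0,0,1],[0.2,0,0,0,0,0,1],[0.2,0,0,0,0,0,1]]'|sed -n 2,4p; done
```

```text
position: [578.9, 104.3, 75.8]
ee_rot: [0.0, 1.0, -0.008, -0.0]
ft_force: [0.3, 0.1, -3.5]
position: [580.9, 104.3, 76.0]
ee_rot: [0.0, 1.0, -0.008, -0.0]
ft_force: [0.7, 0.0, -3.6]
position: [582.5, 104.3, 75.9]
ee_rot: [0.0, 1.0, -0.008, -0.0]
ft_force: [-4.6, 0.1, -1.6]
position: [584.4, 104.3, 75.9]
ee_rot: [0.0, 1.0, -0.008, -0.0]
ft_force: [-5.2, 0.1, -1.8]
```

```bash
for i in 1 2; do python3 -m inch '[[0.1,0,0,0,0,0,1],[0.2,0,0,0,0,0,1],[0.3,0,0,0,0,0,1],[0.4,0,0,0,0,0,1],[0.4,0,0,0,0,0,1],[0.4,0,0,0,0,0,1],[0.4,0,0,0,0,0,1]]'|sed -n 1,5p; done
```

```text
t: 14.22
position: [587.8, 104.2, 75.9]
ee_rot: [0.0, 1.0, -0.008, -0.001]
ft_force: [-8.2, -0.7, 0.6]
gripper_width: 49.9
t: 15.1
position: [591.0, 104.1, 75.8]
ee_rot: [0.0, 1.0, -0.008, -0.002]
ft_force: [-10.9, 0.0, 2.0]
gripper_width: 49.6
```

```bash
python3 -m inch '[[0.1,0,0,0,0,0,1],[0.25,0,0,0,0,0,1],[0.25,0,0,0,0,0,1],[0.25,0,0,0,0,0,1],[0.25,0,0,0,0,0,1],[0.25,0,0,0,0,0,1]]'; for i in 1 2 3; do python3 -m inch '[[0,0,0,0,0,0,1],[0,0,0,0,0,0,1],[0,0,0,0,0,0,1],[0,0,0,0,0,0,1],[0,0,0,0,0,0,1],[0,0,0,0,0,0,1],[0,0,0,0,0,0,1],[0,0,0,0,0,0,1],[0,0,0,0,0,0,1],[0,0,0,0,0,0,1]]'; done
python3 - <<'E'
from h import *
im,K,P=cam('wrist');b=im[120:420,180:470];cv2.imwrite('pics/w6.png',cv2.resize(b,(580,600))[:,:,::-1])
E
```

```text
t: 15.85
position: [593.0, 104.1, 75.7]
ee_rot: [0.0, 1.0, -0.008, -0.002]
ft_force: [-12.9, -0.7, 2.9]
gripper_width: 49.9
t: 17.1
position: [593.0, 104.0, 75.6]
ee_rot: [0.0, 1.0, -0.008, -0.002]
ft_force: [-12.8, 0.3, 2.9]
gripper_width: 50.0
t: 18.35
position: [593.0, 104.1, 75.6]
ee_rot: [0.0, 1.0, -0.008, -0.002]
ft_force: [-12.0, -0.3, 3.2]
gripper_width: 50.0
t: 19.6
position: [593.0, 104.1, 75.6]
ee_rot: [0.0, 1.0, -0.008, -0.002]
ft_force: [-12.0, -0.8, 4.1]
gripper_width: 49.4
```

View pics/w6.png

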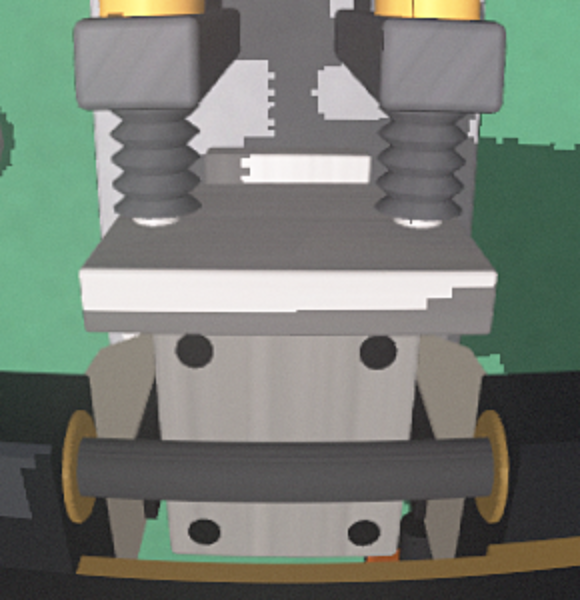

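The springs are visibly compressed (bellows at (155,165) and (418,165)). The block is flush with the plate along (285,333), and the force is steady at about 12 N. Handing in.

```bash
python3 -c "
from plant import *
print(close_job())"
```

```text
the job is handed in; nothing more can be done
None
```

The valve block is on the ledge with its smooth face pressed against the stop plate, and I handed the job in at about 20 s while still holding it. `close_job()` gives no verdict, so the points below are my own readings.

- **Placing:** I lowered the block onto the ledge, plugs away from the plate, about 9 mm short of the plate. The vertical force showed it resting there, 5–8 N, for more than 0.2 s.
- **Pressing:** I held it pressed for about 3.7 s with 12–13 N along the pressing direction. The plate is about 11–11.5 mm back, worked out from where contact began. The gripper opening stayed at about 50 mm.
- **Alignment:** The tool stayed at a yaw of −1°, matching the fixture, and y was 104 mm against 103–104.5 mm measured for the plate. The last wrist picture shows the block flush and centred.
- **Other things on the bench:** I saw no sign that any of them moved, but I did not measure them again at the end.

Some things went wrong or disagreed:

- **First grasp:** The first grasp failed because the fingers closed on top of the block. The fingertips are really 19 mm behind the reported TCP, not 19 mm ahead as stated. I confirmed this in the wrist picture, corrected by about 38 mm and regrasped.
- **Downward load:** While I slid the block towards the plate, the downward load rose to about 16 N. I raised the tool slightly, so the block may have sat up to about 0.7 mm high on the ledge. That is inside the 4 mm allowed.
- **Force reading:** The final force reading includes a small share of ledge friction, so the true plate force may be a little under 12 N.

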